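Sweep washers through the gate into the slot

TASK

With the fingertips, push the three loose steel washers across the white tray and through its narrow gate into the slot, one at a time: while one goes through, the ones not yet in stay back on the open part of the tray, clear of the funnel, and in the end all three lie flat in the slot, wholly past the gate. Only slide the washers, never lift them, and leave the crucible and the rubber stopper standing in the tray, and the weighing bottle and petri dish beside it, where they are.

Things in the scene. Friction and masses are not known exactly. Their poses are not given: they have to be found in the camera images.
- tray: white sorting tray with low grey walls, fixed to the worktop. Origin: middle of the gate, on the worktop; z up, x through the gate into the slot, y across. Floor 4 mm thick, walls 12 mm above the floor. Open part, where the washers start apart from each other (x = -165 to -95 mm): x = -220 to 0 mm, y = -115 to +115 mm, rims 6 mm thick at the sides, no rim at the end x = -220 mm.
- gate (a point): middle of the gate on the tray's floor (tray x = 0, 4 mm above the worktop): a gap 46 mm wide (y = -23 to +23 mm) in a cross wall at tray x = 0 to 6 mm. Two slanting wings before it, 5 mm thick and as high as the walls, make a funnel about 90 mm wide at x = -30 mm, narrowing to 46 mm at x = 0.
- slot_end (a point): middle of the slot's closed far end, on the tray's floor (tray x = 130 mm). The slot runs straight from the gate to here, 46 mm wide and 130 mm long between walls 12 mm high, with room for the three washers in a row.
- washer_1: steel washer, a flat ring 36 mm across and 12 mm thick with a 14 mm hole (too small for a fingertip), 80 g, lying flat and loose on the tray's floor. Origin: centre of its underside; z is its axis. The three are alike.
- washer_2: steel washer, a flat ring 36 mm across and 12 mm thick with a 14 mm hole (too small for a fingertip), 80 g, lying flat and loose on the tray's floor. Origin: centre of its underside; z is its axis. The three are alike.
- washer_3: steel washer, a flat ring 36 mm across and 12 mm thick with a 14 mm hole (too small for a fingertip), 80 g, lying flat and loose on the tray's floor. Origin: centre of its underside; z is its axis. The three are alike.
- crucible: white porcelain crucible with lid, 43 mm wide, 46 mm high, standing loose on the tray's floor in one of the two corners beside the funnel (which corner varies). Origin: centre of its underside; z up. To be left alone.
- stopper: dark red-brown rubber stopper, 25 mm wide, 26 mm high, standing loose on the tray's floor in the other corner beside the funnel. Origin: centre of its underside; z up. To be left alone.
- weighing_bottle: small glass weighing bottle with lid, 41 mm wide, 52 mm high, standing loose on the worktop beyond the slot. Origin: centre of its underside; z up. To be left alone.
- petri_dish: petri dish, 61 mm wide, 13 mm high, lying loose on the worktop on the robot's side of the slot. Origin: centre of its underside; z up. To be left alone.
Things that resemble listed ones, but are neither listed nor needed, are in the scene too. Leave any red look-alike of the washer_1 alone. What is shaped like the washer_2 but blue is not meant.

How it is judged:
By the outcome, as a careful person would: the job done as asked, in the order asked, and still so for the second after the job is handed in, with the robot touching nothing.
It also fails if it takes over 72 s, if anything falls off the work surface, if the arm or the gripper's body presses on something with over 40 N, if the wrist force passes 120 N, or if a joint passes its speed limit or range.

ROBOT

A 6-joint arm with a two-finger parallel gripper is mounted at the origin on a cart in front of the work surface, level with it; the furniture and walls round the work are solid. World frame = base frame: x ahead of the robot, y to its left, z up, the work surface at z = 0. Lengths are in mm, angles in rad, forces in N, time in s.
With the tool pointing down it reaches from about 400 to 925 mm from the base axis. Payload 12.5 kg.
Tool frame: the origin (TCP) lies midway between the tips of the shut fingers; the grasp point (between the pads) lies 19 mm behind it (env.pinch_z is the distance from the TCP to the grasp point, in mm); z points along the fingers, y is the line along which they close (so a half turn about z gives the same grasp; the last joint's range is limited). The gripper opens to 95 mm and grips with 3 to 60 N. Pads are 20 mm wide; open, the fingers measure 119 mm over their backs; the gripper's body (75 mm by 180 mm) begins 59 mm behind the grasp point.
Start: joints at [-1.447, 0.491, 1.559, -0, 1.092, -0.106], TCP at [142.386, -608.583, 214.661] pointing down, gripper open.
Joint ranges: [-3.1, 3.1], [-0.84, 2.19], [0.05, 2.79], [-1.13, 4.28], [0.06, 2.93], [-2.69, 2.69]. Speed limits (rad/s): [2.22, 2.22, 2.79, 3.14, 3.14, 3.14].

INTERFACE

Orientations are given as [roll, pitch, yaw] about the fixed x, y, z axes, in that order (R = Rz(yaw) Ry(pitch) Rx(roll)).
In Python, from cell import readout, eyes, job_done, env gives the robot as it stands.
- The arm moves only by the shell command python3 -m jog 'ROWS'. ROWS is a JSON object of lists of equal length, an entry for each row: "dp": the shift along the tool's x, y, z in mm, a list of three; "twist": the turn about the tool's z in degrees; "claw": the closure, from -1 (fully open) to 1 (shut). A call has 1 to 8 rows; each row is the pose to reach, as a shift and turn from the pose commanded when the call began, along the tool's axes at that moment; what a row does not reach only later rows make up. A row lasts 1/12 s, in which the tool goes at most 41.7 mm and 7.16 degrees, less where a joint would pass 70% of its speed; a pose out of reach is approached as far as the arm can. A call with a gripper value outside its range is refused whole. The fingers move at their own pace and stop on an object; the grip force is fixed at half the most. Time passes only in rows, so rows that repeat a pose let the fingers close. It gives the time, the measured TCP pose, the force and the opening at its end, in the units of the state.
- readout.state(): the state, without advancing time (a new reading comes with each control period).
- eyes.read_camera(name): name is "scene" or "top" or "wrist"; returns the picture (400x640x3 uint8, red, green, blue); there is no depth.
- eyes.camera_model(name): a dict with "intrinsics" (3x3 intrinsics, pixels), "k1" (the pictures are not rectified: a ray, as slopes to the right and down, at radius r is drawn at 1 + k1 r^2 times it, then the intrinsics apply), "R" (3x3) and "t" (3): a world point X has camera coordinates R X + t. Camera axes: x right, y down, z forward; pixel columns grow to the right and rows downward; lengths in mm; the calibration is good to about 2 mm. A picture is of the moment at which its call begins: read the wrist's pose just before it. camera_model takes no time and is no camera call; for the wrist camera it gives the pose at the moment of the call.
- job_done(): hands the job in, once; it reports no verdict.
The state is a dict: "t": time; "joints": joint angles; "qvel": joint speeds; "tau": joint torques, N m; "eef_pos": TCP position; "tcp_rot": TCP orientation; "ft_force": force on the tool from outside, world axes, zero at the start; "moment": the same for the moment, N m; "opening": opening from 0.0 (shut) to 1.0 (fully open).
Only numpy, scipy, OpenCV 4.12 (cv2) and the standard library are available. Lean on these libraries where they do the work, as an engineer would, in place of code of your own. Each camera call takes 0.05 s, during which the arm holds its last target. There are 200 camera calls.

## Working session

There is one attempt and no reset: what is moved stays moved. The work goes in short steps, Python scripts to look and compute and a shell command to move; the robot and the scene stay as the last step left them, time stands still between calls to the robot, and variables do not carry over. Pictures are saved under pics/ and viewed, on a budget of 10 in all, crops included, one or two more only if the job needs it, and the job is handed in when it is done.

```bash
ls; mkdir -p pics
cat > h.py <<'E'
import numpy as np, cv2
from cell import readout, eyes, job_done, env
def cam(n):
    m=eyes.camera_model(n); return {k:np.array(m[k],float) for k in("intrinsics","k1","R","t")}
def proj(m,P):
    c=np.atleast_2d(P)@m["R"].T+m["t"]; s=c[:,:2]/c[:,2:]
    s=s*(1+m["k1"]*(s**2).sum(1,keepdims=True)); K=m["intrinsics"]
    return s@K[:2,:2].T+K[:2,2]
def unproj(m,uv,z):
    K=m["intrinsics"]; d=(np.atleast_2d(uv)-K[:2,2])@np.linalg.inv(K[:2,:2]).T; s=d.copy()
    for _ in range(20): s=d/(1+m["k1"]*(s**2).sum(1,keepdims=True))
    r=np.c_[s,np.ones(len(s))]@m["R"]; C=-m["R"].T@m["t"]
    return C+r*((z-C[2])/r[:,2:])
def snap(n,f,crop=None,sc=1):
    im=cv2.cvtColor(np.array(eyes.read_camera(n)),cv2.COLOR_RGB2BGR)
    if crop: x,y,w,h=crop; im=im[y:y+h,x:x+w]
    if sc!=1: im=cv2.resize(im,None,fx=sc,fy=sc,interpolation=cv2.INTER_CUBIC)
    cv2.imwrite("pics/"+f,im)
E
python3 - <<'E'
from h import *
s=readout.state(); print({k:np.round(v,3) for k,v in s.items()})
snap("top","t1.png",None,1.25)
m=cam("top");print(m, -m["R"].T@m["t"])
E
```

```text
pics
{'t': np.float64(0.0), 'joints': array([-1.447,  0.492,  1.559, -0.   ,  1.092, -0.106]), 'qvel': array([-0.002,  0.001,  0.   ,  0.002, -0.002, -0.   ]), 'tau': array([-3.0000e-03, -6.1265e+01, -2.5819e+01,  6.9000e-02,  4.8000e-02,
       -0.0000e+00]), 'eef_pos': array([ 142.356, -608.322,  214.067]), 'tcp_rot': array([-3.14, -0.  ,  0.23]), 'ft_force': array([-0.226, -1.211,  0.374]), 'moment': array([-0.047,  0.001, -0.036]), 'opening': np.float64(1.001)}
{'intrinsics': array([[484.15775945,   0.        , 318.00637207],
       [  0.        , 484.15775945, 197.030873  ],
       [  0.        ,   0.        ,   1.        ]]), 'k1': array(-0.1355395), 'R': array([[ 0.01827188, -0.99948482, -0.02638615],
       [-0.99161682, -0.01473911, -0.12836995],
       [ 0.12791491,  0.02851051, -0.99137527]]), 't': array([  72.90111772,  539.48000811, 1195.04100378])} [ 380.76185069   46.74379012 1255.91069904]
```

View pics/t1.png

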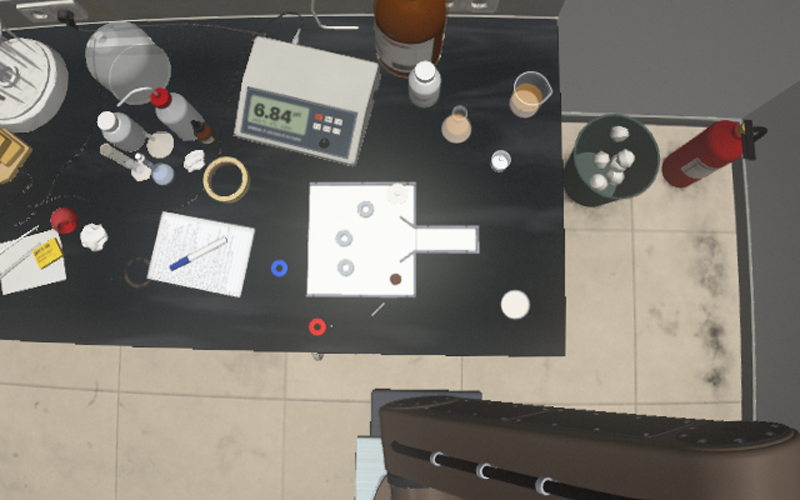

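The top view shows the tray at about (308–417, 183–297) px in the 1.25x picture, with the slot running right to (478,240). The washers are at (365,209), (344,238) and (346,268), the crucible at (398,193) and the stopper at (395,279). I'll enlarge this for corner positions.

Run:
```python
from h import *
snap("top","t2.png",(240,140,150,105),5.3)
```

```text
(no output)
```

View pics/t2.png

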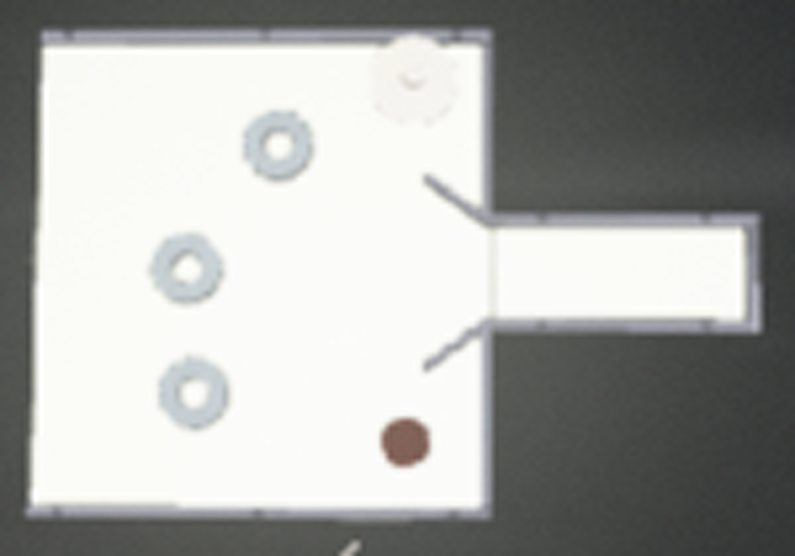

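```bash
cat >> h.py <<'E'
def crop2px(p,o=(240,140),s=5.3): return (np.array(p,float)+.5)/s-.5+np.array(o)
def rigid(T,W):
    a,b=T.mean(0),W.mean(0); H=(T-a).T@(W-b); th=np.arctan2(H[0,1]-H[1,0],H[0,0]+H[1,1])
    R=np.array([[np.cos(th),-np.sin(th)],[np.sin(th),np.cos(th)]]); return th,R,b-R@a
E
python3 - <<'E'
from h import *
m=cam("top")
pix=[(40,31),(491,31),(491,518),(27,517),(760,214),(761,331)]
T=np.array([(-220,121),(6,121),(6,-121),(-220,-121),(136,29),(136,-29)],float)
W=unproj(m,crop2px(pix),16)[:,:2]
th,R,t=rigid(T,W); print(th,t); print((W-(T@R.T+t)).round(1))
f=lambda p,z:((unproj(m,crop2px(p),z)[:,:2]-t)@R).round(1)
print("washers",f([(279,146),(187,269),(194,393)],16)); w=unproj(m,crop2px([(279,146),(187,269),(194,393)]),16);print(w.round(1))
print("cruc",f([(415,78)],50),"stop",f([(405,442)],30)); print("wings",f([(427,179),(427,367),(487,218),(487,322)],16))
E
```

```text
-1.5581372067807855 [557.36775884  51.03319494]
[[-0.2 -0.4]
 [-0.8  1. ]
 [ 1.   0.6]
 [ 0.2 -0. ]
 [-0.2 -0.7]
 [ 0.1 -0.5]]
washers [[ -99.3   62.3]
 [-143.7    1. ]
 [-139.3  -60. ]]
[[618.4 151.1  16. ]
 [556.6 194.8  16. ]
 [495.7 189.5  16. ]]
cruc [[-31.6  89. ]] stop [[-35.9 -84.5]]
wings [[-26.3  45.8]
 [-25.9 -46.9]
 [  3.1  26.5]
 [  3.2 -24.8]]
```

```bash
cat >> h.py <<'E'
TH=-1.55814; T0=np.array([557.37,51.03]); RT=np.array([[np.cos(TH),-np.sin(TH)],[np.sin(TH),np.cos(TH)]])
def where():
    s=readout.state(); p=np.array(s["eef_pos"]); xy=RT.T@(p[:2]-T0)
    print("t %.2f tray"%s["t"],xy.round(1),"z %.1f"%p[2],"rot",np.round(s["tcp_rot"],4),"F",np.round(s["ft_force"],1),"open %.3f"%s["opening"]); return s
def to(x,y,z,yaw=TH+np.pi):
    s=where(); p=np.array(s["eef_pos"]); r,pi,a=s["tcp_rot"]
    d=np.r_[RT@[x,y]+T0,z]-p; tx=np.array([np.cos(a),np.sin(a)]); ty=np.array([np.sin(a),-np.cos(a)])
    print("dp",np.round([d[:2]@tx,d[:2]@ty,-d[2]],1),"twist %.1f"%-np.degrees(yaw-a))
E
python3 -m jog '{"dp":[[381,-146,0],[381,-146,0],[381,-146,0],[381,-146,0],[381,-146,0],[381,-146,0],[381,-146,0],[381,-146,0]],"twist":[0,0,0,0,0,0,0,0],"claw":[0.747,0.747,0.747,0.747,0.747,0.747,0.747,0.747]}'
python3 -c "
from h import *
to(-180,1,120)"
```

```text
t: 0.77
eef_pos: [419.7, -420.0, 214.5]
tcp_rot: [-3.141, 0.0, 0.23]
ft_force: [0.2, -0.7, -0.4]
opening: 0.494
t 0.77 tray [ 469.3 -143.6] z 214.5 rot [-3.1413e+00  2.0000e-04  2.2970e-01] F [ 0.2 -0.7 -0.4] open 0.494
dp [ 281.1 -602.9   94.5] twist -77.6
```

```bash
python3 -m jog '{"dp":[[281,-603,0],[281,-603,0],[281,-603,0],[281,-603,0],[281,-603,0],[281,-603,0],[281,-603,0],[281,-603,0]],"twist":[-7,-14,-21,-28,-35,-42,-49,-56],"claw":[0.747,0.747,0.747,0.747,0.747,0.747,0.747,0.747]}'
python3 -c "
from h import *
to(-180,1,120)"
```

```text
t: 1.43
eef_pos: [486.4, -93.3, 214.6]
tcp_rot: [-3.142, 0.0, 1.213]
ft_force: [0.5, -0.6, -0.5]
opening: 0.128
t 1.43 tray [143.4 -72.8] z 214.6 rot [-3.1415e+00  1.0000e-04  1.2130e+00] F [ 0.5 -0.6 -0.5] open 0.128
dp [328.2 -48.3  94.6] twist -21.2
```

```bash
python3 -m jog '{"dp":[[328,-48,0],[328,-48,0],[328,-48,0],[328,-48,0],[328,-48,94],[328,-48,94],[328,-48,94],[328,-48,94]],"twist":[-7,-14,-21.2,-21.2,-21.2,-21.2,-21.2,-21.2],"claw":[0.747,0.747,0.747,0.747,0.747,0.747,0.747,0.747]}'
python3 - <<'E'
from h import *
snap("wrist","w1.png")
to(-180,1,60)
m=cam("wrist")
f=lambda P:(np.c_[np.array(P)[:,:2]@RT.T+T0,np.array(P)[:,2]])
P=f([(-99.3,62.3,16),(-143.7,1,16),(-139.3,-60,16),(-26,46,16),(-26,-46,16),(-220,121,16),(-180,1,8)])
print(proj(m,P).round(0).tolist())
E
```

```text
t: 2.1
eef_pos: [553.9, 210.7, 130.9]
tcp_rot: [-3.141, 0.0, 1.577]
ft_force: [0.6, -0.7, -0.3]
opening: 0.129
t 2.15 tray [-164.1   -1.8] z 126.9 rot [-3.1378e+00 -1.0000e-04  1.5793e+00] F [-4.3  2.2 -4.9] open 0.127
dp [15.9  2.7 66.9] twist -0.2
[[391.0, 272.0], [323.0, 225.0], [252.0, 231.0], [370.0, 342.0], [274.0, 342.0], [473.0, 134.0], [323.0, 182.0]]
```

View pics/w1.png

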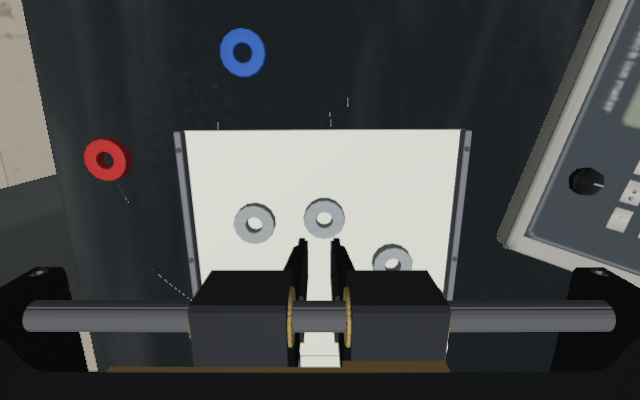

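The wrist picture shows the washers at (254,223), (324,218) and (392,264) px and the tray corner at (471,130). All are within 1–2 px laterally of the prediction, and the fingers are centred on the middle washer. Next I go down behind it.

```bash
python3 -m jog '{"dp":[[18,2.7,0],[18,2.7,30],[18,2.7,67],[18,2.7,67],[18,2.7,67]],"twist":[0,0,0,0,0],"claw":[0.747,0.747,0.747,0.747,0.747]}'
python3 -c "
from h import *
to(-182,1,8)"
```

```text
t: 2.57
eef_pos: [555.8, 226.5, 64.0]
tcp_rot: [-3.138, 0.001, 1.577]
ft_force: [0.1, 1.3, 1.1]
opening: 0.129
t 2.57 tray [-175.5    0.6] z 64.0 rot [-3.1377e+00  1.2000e-03  1.5772e+00] F [0.1 1.3 1.1] open 0.129
dp [ 6.6  0.4 56. ] twist -0.4
```

```bash
python3 -m jog '{"dp":[[7,0.4,0],[7,0.4,20],[7,0.4,45],[7,0.4,45],[7,0.4,45]],"twist":[-0.3,-0.3,-0.3,-0.3,-0.3],"claw":[0.747,0.747,0.747,0.747,0.747]}'
python3 -c "
from h import *
to(-182,1,8)"
```

```text
t: 2.98
eef_pos: [557.3, 234.0, 21.3]
tcp_rot: [3.141, -0.0, 1.582]
ft_force: [-0.7, 0.1, 1.4]
opening: 0.125
t 2.98 tray [-183.     2.3] z 21.3 rot [ 3.1412 -0.      1.5825] F [-0.7  0.1  1.4] open 0.125
dp [-1.  -1.3 13.3] twist -0.1
```

```bash
python3 -m jog '{"dp":[[-1,-1.3,5],[-1,-1.3,13],[-1,-1.3,13],[-5,-1.3,13],[-10,-1.3,13],[-18,-1.3,13],[-26,-1.3,13],[-34,-1.3,13]],"twist":[0,0,0,0,0,0,0,0],"claw":[0.747,0.747,0.747,0.747,0.747,0.747,0.747,0.747]}'
python3 -m jog '{"dp":[[-8,0,0],[-16,0,0],[-24,0,0],[-32,0,0],[-40,0,0],[-48,0,0],[-56,0,0],[-64,0,0]],"twist":[0,0,0,0,0,0,0,0],"claw":[0.747,0.747,0.747,0.747,0.747,0.747,0.747,0.747]}'
python3 - <<'E'
from h import *
to(81,0,8)
snap("top","t3.png",(240,140,150,105),5.3)
E
```

```text
t: 3.65
eef_pos: [556.2, 198.8, 7.2]
tcp_rot: [3.141, 0.0, 1.582]
ft_force: [-0.2, 0.6, -0.5]
opening: 0.126
t: 4.32
eef_pos: [556.8, 135.0, 7.0]
tcp_rot: [-3.142, 0.0, 1.582]
ft_force: [0.5, 1.1, 0.1]
opening: 0.125
t 4.32 tray [-83.9   0.5] z 7.0 rot [-3.1416e+00  1.0000e-04  1.5824e+00] F [0.5 1.1 0.1] open 0.125
dp [-164.9   -0.3   -1. ] twist -0.1
```

View pics/t3.png

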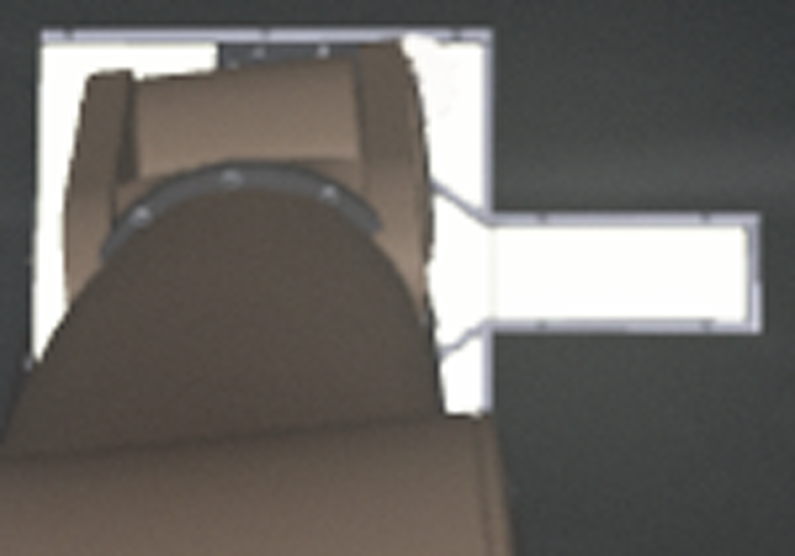

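The arm blocks the top view; only the empty funnel and slot are visible. Force is low and the line is central, so I keep pushing.

```bash
python3 -m jog '{"dp":[[-8,-0.3,-0.5],[-16,-0.3,-0.5],[-24,-0.3,-0.5],[-32,-0.3,-0.5],[-40,-0.3,-0.5],[-48,-0.3,-0.5],[-56,-0.3,-0.5],[-64,-0.3,-0.5]],"twist":[0,0,0,0,0,0,0,0],"claw":[0.747,0.747,0.747,0.747,0.747,0.747,0.747,0.747]}'
python3 -m jog '{"dp":[[-8,0,0],[-16,0,0],[-24,0,0],[-32,0,0],[-40,0,0],[-48,0,0],[-56,0,0],[-64,0,0]],"twist":[0,0,0,0,0,0,0,0],"claw":[0.747,0.747,0.747,0.747,0.747,0.747,0.747,0.747]}'
python3 - <<'E'
from h import *
to(81,0,8)
snap("scene","s1.png",None,1.25)
E
```

```text
t: 5.03
eef_pos: [557.2, 70.9, 7.5]
tcp_rot: [-3.142, 0.0, 1.582]
ft_force: [-0.1, -0.1, 0.1]
opening: 0.127
t: 5.7
eef_pos: [558.0, 7.0, 7.5]
tcp_rot: [-3.142, 0.0, 1.582]
ft_force: [0.8, 0.0, -0.6]
opening: 0.125
t 5.70 tray [44.1  0.1] z 7.5 rot [-3.1416e+00  1.0000e-04  1.5824e+00] F [ 0.8  0.  -0.6] open 0.125
dp [-36.9  -0.   -0.5] twist -0.1
```

View pics/s1.png

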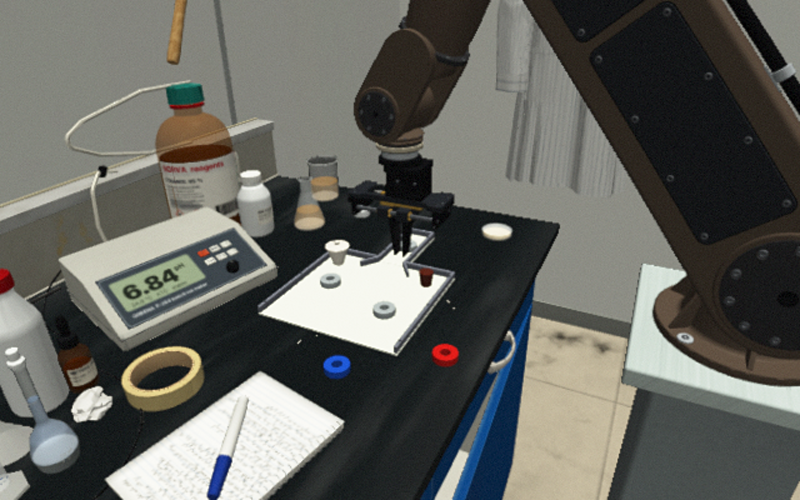

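The scene view shows two washers left, at (330,281) and (384,309). The fingers are in the slot near (400,240), pushing the first, and the crucible and stopper are still standing. I finish this push, back off 6 mm and rise.

```bash
python3 -m jog '{"dp":[[-8,0,0],[-16,0,0],[-24,0,0],[-30,0,0],[-34,0,0],[-36,0,0],[-37,0,0],[-37,0,0]],"twist":[0,0,0,0,0,0,0,0],"claw":[0.747,0.747,0.747,0.747,0.747,0.747,0.747,0.747]}'
python3 -m jog '{"dp":[[6,0,0],[6,0,0],[6,0,25],[6,0,-60],[6,0,-60],[6,0,-70],[6,0,-70]],"twist":[0,0,0,0,0,0,0],"claw":[0.747,0.747,0.747,0.747,0.747,1,1]}' --help 2>/dev/null | head -0
python3 -c "
from h import *
to(-99,98,80)"
```

```text
t: 6.42
eef_pos: [558.4, -29.3, 7.5]
tcp_rot: [3.142, 0.0, 1.582]
ft_force: [0.5, 0.1, -0.1]
opening: 0.13
t 6.42 tray [80.4  0.1] z 7.5 rot [3.1416e+00 1.0000e-04 1.5823e+00] F [ 0.5  0.1 -0.1] open 0.130
dp [179.5  97.7 -72.5] twist -0.1
```

My second command had a mistyped row (25 mm downward), but it never executed: the clock still stands at 6.42. Now the retreat, typed correctly.

```bash
python3 -m jog '{"dp":[[6,0,0],[6,0,-20],[6,0,-55],[20,10,-75],[50,35,-75],[85,60,-75],[125,80,-75],[160,98,-75]],"twist":[0,0,0,0,0,0,0,0],"claw":[0.747,0.747,0.747,1,1,1,1,1]}'
python3 -m jog '{"dp":[[20,0,0],[20,0,0],[20,0,0]],"twist":[0,0,0],"claw":[1,1,1]}'
python3 - <<'E'
from h import *
to(-99,98,40)
snap("top","t4.png",(240,140,150,105),5.3)
E
```

```text
t: 7.08
eef_pos: [654.2, 132.5, 82.8]
tcp_rot: [3.141, 0.0, 1.582]
ft_force: [0.2, -1.0, -0.6]
opening: 0.003
t: 7.33
eef_pos: [652.7, 151.6, 82.1]
tcp_rot: [-3.141, 0.0, 1.585]
ft_force: [-0.0, 0.2, -0.2]
opening: 0.006
t 7.33 tray [-99.4  96.6] z 82.1 rot [-3.1408e+00  3.0000e-04  1.5852e+00] F [-0.   0.2 -0.2] open 0.006
dp [-0.4  1.4 42.1] twist 0.1
```

View pics/t4.png

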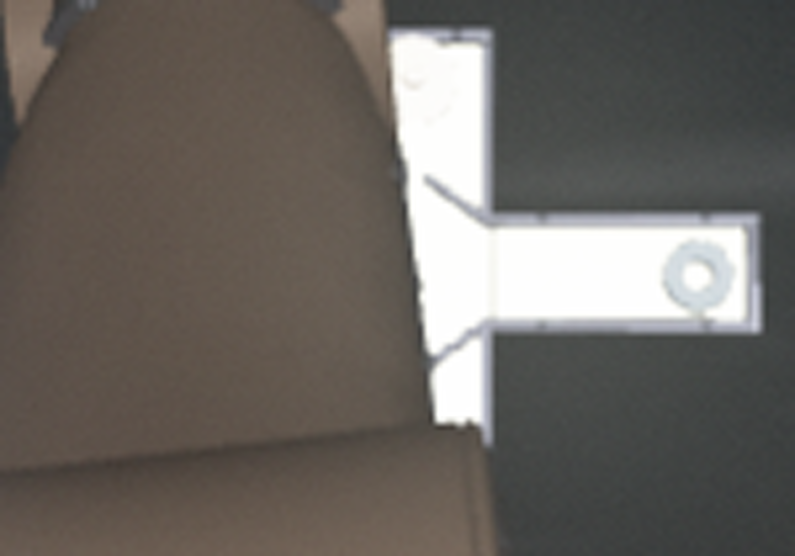

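The first washer lies in the slot near its end, at (697,275) in the crop. Next I descend between washer A and the rim with the fingers shut.

```bash
python3 -m jog '{"dp":[[0,1,20],[0,1,40],[0,1,56],[0,1,56],[0,1,56]],"twist":[0,0,0,0,0],"claw":[1,1,1,1,1]}'
python3 -c "
from h import *
to(-99,98,8)"
```

```text
t: 7.8
eef_pos: [654.1, 148.9, 26.3]
tcp_rot: [-3.14, 0.0, 1.581]
ft_force: [0.7, 0.2, -0.2]
opening: 0.003
t 7.80 tray [-96.6  97.9] z 26.3 rot [-3.1402e+00  3.0000e-04  1.5811e+00] F [ 0.7  0.2 -0.2] open 0.003
dp [ 2.4  0.1 18.3] twist -0.1
```

```bash
python3 -m jog '{"dp":[[2.4,0,6],[2.4,0,18],[2.4,0,18],[2.4,-4,18],[2.4,-12,18],[2.4,-20,18],[2.4,-28,18],[2.4,-36,18]],"twist":[0,0,0,0,0,0,0,0],"claw":[1,1,1,1,1,1,1,1]}'
python3 -m jog '{"dp":[[0,-8,0],[0,-16,0],[0,-22,0],[0,-27,0],[0,-30,0],[0,-32,0],[0,-32,0]],"twist":[0,0,0,0,0,0,0],"claw":[1,1,1,1,1,1,1]}'
python3 -c "
from h import *
to(-99,30,8)"
```

```text
t: 8.47
eef_pos: [617.4, 152.1, 8.9]
tcp_rot: [3.141, 0.0, 1.583]
ft_force: [-0.8, -0.2, 0.6]
opening: 0.002
t: 9.05
eef_pos: [586.1, 151.7, 8.5]
tcp_rot: [-3.141, 0.0, 1.582]
ft_force: [0.9, -1.1, -0.2]
opening: 0.001
t 9.05 tray [-100.3   30. ] z 8.5 rot [-3.1415e+00  1.0000e-04  1.5825e+00] F [ 0.9 -1.1 -0.2] open 0.001
dp [-1.3 -0.   0.5] twist -0.1
```

```bash
python3 -m jog '{"dp":[[0,5,0],[0,6,-20],[0,6,-50],[20,-10,-50],[41,-30,-50],[41,-30,-50],[41,-30,-50],[41,-30,-50]],"twist":[0,0,0,0,0,0,0,0],"claw":[1,1,1,0.747,0.747,0.747,0.747,0.747]}'
python3 - <<'E'
from h import *
m=cam("wrist"); snap("wrist","w2.png")
to(-142,0,8)
f=lambda P:(np.c_[np.array(P)[:,:2]@RT.T+T0,np.array(P)[:,2]])
print(proj(m,f([(-99,0,16),(-139.3,-60,16),(-220,121,16),(-26,46,16)])).round(0).tolist())
E
```

```text
t: 9.72
eef_pos: [556.7, 192.2, 58.5]
tcp_rot: [3.141, 0.0, 1.583]
ft_force: [0.3, -1.2, 0.3]
opening: 0.127
t 9.77 tray [-140.9    1.2] z 58.4 rot [3.1412e+00 1.0000e-04 1.5822e+00] F [ 0.5  0.  -0. ] open 0.124
dp [ 1.1 -1.2 50.4] twist -0.1
[[317.0, 289.0], [226.0, 234.0], [522.0, 106.0], [379.0, 376.0]]
```

View pics/w2.png

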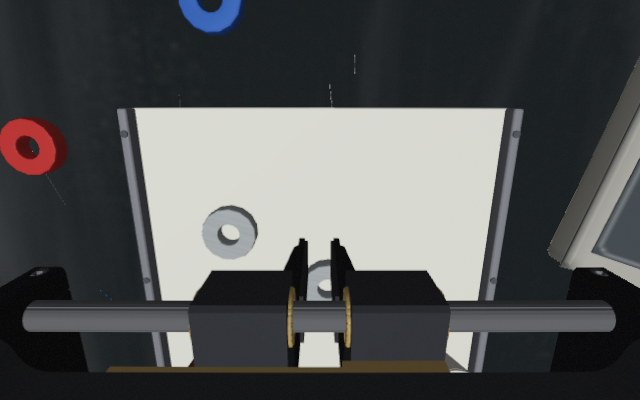

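The wrist view shows washer A at about (323,286), between the fingertips and close to the centreline. C is untouched at (230,232). I descend and push it through.

```bash
python3 -m jog '{"dp":[[2,-0.5,20],[2,-0.5,40],[2,-0.5,50],[2,-0.5,50],[-2,-0.5,50],[-8,-0.5,50],[-16,-0.5,50],[-24,-0.5,50]],"twist":[0,0,0,0,0,0,0,0],"claw":[0.747,0.747,0.747,0.747,0.747,0.747,0.747,0.747]}'
python3 -m jog '{"dp":[[-8,0,0],[-16,0,0],[-24,0,0],[-32,0,0],[-40,0,0],[-48,0,0],[-56,0,0],[-64,0,0]],"twist":[0,0,0,0,0,0,0,0],"claw":[0.747,0.747,0.747,0.747,0.747,0.747,0.747,0.747]}'
python3 -c "
from h import *
to(41,0,8)"
```

```text
t: 10.43
eef_pos: [556.1, 167.4, 9.4]
tcp_rot: [3.14, -0.0, 1.582]
ft_force: [-0.1, 0.4, 1.5]
opening: 0.125
t: 11.1
eef_pos: [556.4, 103.5, 8.5]
tcp_rot: [-3.142, 0.0, 1.582]
ft_force: [0.1, 0.4, -0.1]
opening: 0.127
t 11.10 tray [-52.5  -0.3] z 8.5 rot [-3.1416e+00  1.0000e-04  1.5824e+00] F [ 0.1  0.4 -0.1] open 0.127
dp [-93.5   0.4   0.5] twist -0.1
```

Then back off, rise, and go over to washer C's outer side (shut, tray y = -97).

```bash
python3 -m jog '{"dp":[[-8,0.4,0.5],[-16,0.4,0.5],[-24,0.4,0.5],[-32,0.4,0.5],[-40,0.4,0.5],[-48,0.4,0.5],[-56,0.4,0.5],[-64,0.4,0.5]],"twist":[0,0,0,0,0,0,0,0],"claw":[0.747,0.747,0.747,0.747,0.747,0.747,0.747,0.747]}'
python3 -m jog '{"dp":[[-8,0,0],[-15,0,0],[-21,0,0],[-26,0,0],[-29,0,0],[-30,0,0],[-30,0,0]],"twist":[0,0,0,0,0,0,0],"claw":[0.747,0.747,0.747,0.747,0.747,0.747,0.747]}'
python3 -m jog '{"dp":[[6,0,0],[6,0,-20],[6,0,-55],[20,-10,-72],[50,-35,-72],[85,-60,-72],[125,-80,-72],[160,-97,-72]],"twist":[0,0,0,0,0,0,0,0],"claw":[0.747,0.747,0.747,1,1,1,1,1]}'
python3 -m jog '{"dp":[[20,0,0],[20,0,0],[20,0,0]],"twist":[0,0,0],"claw":[1,1,1]}'
python3 - <<'E'
from h import *
to(-139,-97,30)
snap("scene","s2.png",(280,150,170,140),4.5)
E
```

```text
t: 11.77
eef_pos: [557.5, 39.5, 8.0]
tcp_rot: [-3.142, 0.0, 1.582]
ft_force: [0.3, 0.1, -0.8]
opening: 0.128
t: 12.35
eef_pos: [558.0, 10.2, 8.1]
tcp_rot: [3.142, 0.0, 1.582]
ft_force: [-0.7, -0.5, 0.8]
opening: 0.125
t: 13.02
eef_pos: [458.3, 169.4, 80.3]
tcp_rot: [3.141, -0.0, 1.582]
ft_force: [0.5, 0.0, -0.6]
opening: 0.006
t: 13.27
eef_pos: [459.2, 189.1, 80.1]
tcp_rot: [3.141, 0.0, 1.586]
ft_force: [0.5, -0.3, 0.8]
opening: 0.002
t 13.27 tray [-139.3  -96.5] z 80.1 rot [3.1412 0.     1.5855] F [ 0.5 -0.3  0.8] open 0.002
dp [-0.3 -0.5 50.1] twist 0.1
```

View pics/s2.png

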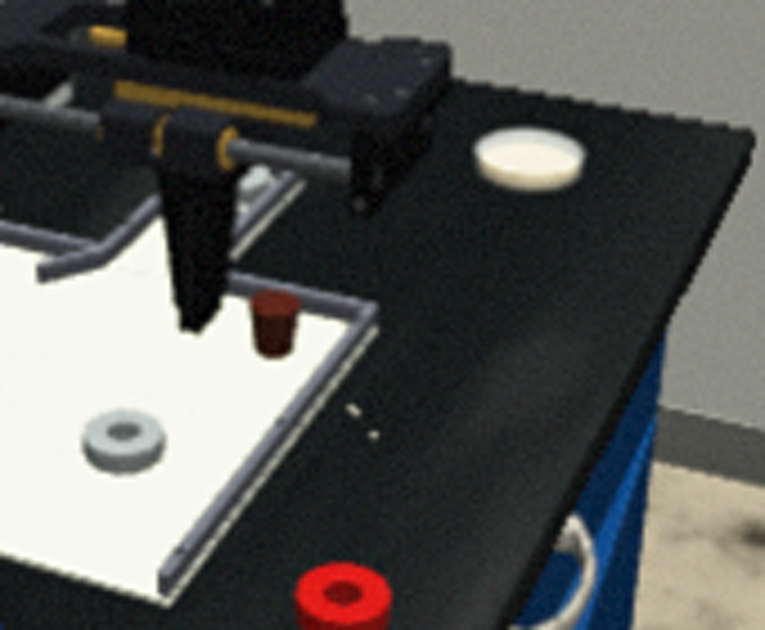

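A washer shows in the slot at (255,180), C at (124,440) and the stopper standing at (275,320). I proceed with C.

```bash
python3 -m jog '{"dp":[[0,-0.5,20],[0,-0.5,40],[0,-0.5,55],[0,-0.5,55],[0,-0.5,55]],"twist":[0,0,0,0,0],"claw":[1,1,1,1,1]}'
python3 -c "
from h import *
to(-139,-97,8)"
```

```text
t: 13.73
eef_pos: [459.0, 186.9, 24.7]
tcp_rot: [-3.14, 0.001, 1.581]
ft_force: [-0.1, -0.3, 1.1]
opening: 0.003
t 13.73 tray [-137.1  -96.6] z 24.7 rot [-3.1400e+00  5.0000e-04  1.5811e+00] F [-0.1 -0.3  1.1] open 0.003
dp [ 1.9 -0.4 16.7] twist -0.1
```

```bash
python3 -m jog '{"dp":[[2,0,6],[2,0,16.5],[2,0,16.5],[2,4,16.5],[2,12,16.5],[2,20,16.5],[2,28,16.5],[2,36,16.5]],"twist":[0,0,0,0,0,0,0,0],"claw":[1,1,1,1,1,1,1,1]}'
python3 -m jog '{"dp":[[0,8,0],[0,16,0],[0,22,0],[0,27,0],[0,30,0],[0,31,0],[0,31,0]],"twist":[0,0,0,0,0,0,0],"claw":[1,1,1,1,1,1,1]}'
python3 -m jog '{"dp":[[0,-5,0],[0,-6,-20],[0,-6,-50],[20,10,-50],[43,30,-50],[43,30,-50],[43,30,-50],[43,30,-50]],"twist":[0,0,0,0,0,0,0,0],"claw":[1,1,1,0.747,0.747,0.747,0.747,0.747]}'
python3 - <<'E'
from h import *
m=cam("wrist"); snap("wrist","w3.png")
to(-181,0,8)
f=lambda P:(np.c_[np.array(P)[:,:2]@RT.T+T0,np.array(P)[:,2]])
print(proj(m,f([(-139,0,16),(-220,121,16),(-220,-121,16)])).round(0).tolist())
E
```

```text
t: 14.4
eef_pos: [496.2, 190.2, 8.8]
tcp_rot: [3.141, -0.0, 1.582]
ft_force: [-0.2, 0.8, 1.0]
opening: 0.001
t: 14.98
eef_pos: [526.1, 190.5, 8.5]
tcp_rot: [3.142, 0.0, 1.582]
ft_force: [-0.6, -0.4, 0.2]
opening: 0.008
t: 15.65
eef_pos: [554.5, 233.7, 58.1]
tcp_rot: [-3.14, 0.001, 1.583]
ft_force: [0.6, 0.6, -0.1]
opening: 0.123
t 15.70 tray [-182.4   -0.6] z 58.2 rot [-3.1403e+00  5.0000e-04  1.5826e+00] F [-0.4  0.2  0.5] open 0.126
dp [-1.4  0.6 50.2] twist -0.1
[[320.0, 291.0], [515.0, 175.0], [126.0, 175.0]]
```

View pics/w3.png

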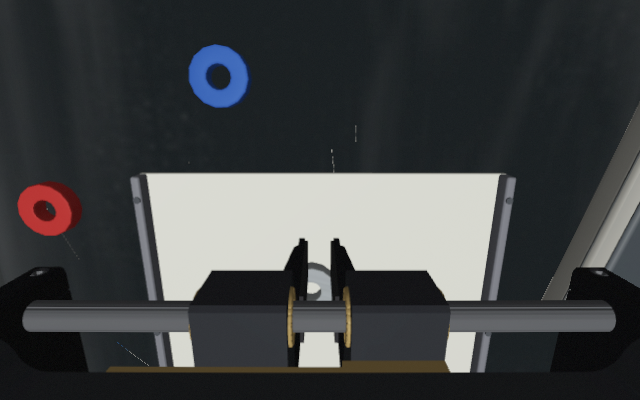

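The wrist view shows C at about (314,288), roughly 3 mm to the -y side and still within the fork's capture. Descend at y ≈ -1.5 and push.

```bash
python3 -m jog '{"dp":[[1,-1,20],[1,-1,40],[1,-1,50],[1,-1,50],[-3,-1,50],[-9,-1,50],[-17,-1,50],[-25,-1,50]],"twist":[0,0,0,0,0,0,0,0],"claw":[0.747,0.747,0.747,0.747,0.747,0.747,0.747,0.747]}'
python3 -m jog '{"dp":[[-8,0,0],[-16,0,0],[-24,0,0],[-32,0.5,0],[-40,1,0],[-48,1.5,0],[-56,1.5,0],[-64,1.5,0]],"twist":[0,0,0,0,0,0,0,0],"claw":[0.747,0.747,0.747,0.747,0.747,0.747,0.747,0.747]}'
python3 -c "
from h import *
to(4,0,8)"
```

```text
t: 16.37
eef_pos: [555.2, 208.1, 9.4]
tcp_rot: [3.14, -0.0, 1.582]
ft_force: [-0.6, 0.7, 0.1]
opening: 0.132
t: 17.03
eef_pos: [557.1, 144.1, 8.5]
tcp_rot: [3.142, 0.0, 1.582]
ft_force: [0.0, 0.4, 0.6]
opening: 0.125
t 17.03 tray [-93.    0.9] z 8.5 rot [3.1415e+00 1.0000e-04 1.5824e+00] F [0.  0.4 0.6] open 0.125
dp [-97.   -0.8   0.5] twist -0.1
```

Finish the push, then retreat up and off toward the open side for a clear look.

```bash
python3 -m jog '{"dp":[[-8,-0.4,0.5],[-16,-0.8,0.5],[-24,-0.8,0.5],[-32,-0.8,0.5],[-40,-0.8,0.5],[-48,-0.8,0.5],[-56,-0.8,0.5],[-64,-0.8,0.5]],"twist":[0,0,0,0,0,0,0,0],"claw":[0.747,0.747,0.747,0.747,0.747,0.747,0.747,0.747]}'
python3 -m jog '{"dp":[[-8,0,0],[-15,0,0],[-22,0,0],[-28,0,0],[-32,0,0],[-33,0,0],[-33,0,0]],"twist":[0,0,0,0,0,0,0],"claw":[0.747,0.747,0.747,0.747,0.747,0.747,0.747]}'
python3 -m jog '{"dp":[[6,0,0],[6,0,-20],[6,0,-55],[20,0,-90],[60,0,-110],[100,0,-120],[140,0,-120],[180,0,-120]],"twist":[0,0,0,0,0,0,0,0],"claw":[0.747,0.747,0.747,0.747,0.747,0.747,0.747,0.747]}'
python3 -m jog '{"dp":[[40,0,0],[80,0,0],[100,0,0],[100,0,0]],"twist":[0,0,0,0],"claw":[0.747,0.747,0.747,0.747]}'
python3 - <<'E'
from h import *
where()
snap("top","t5.png",(240,140,190,140),4.2)
E
```

```text
t: 17.7
eef_pos: [557.0, 80.1, 8.0]
tcp_rot: [-3.142, 0.0, 1.582]
ft_force: [-0.4, 0.8, -0.3]
opening: 0.128
t: 18.28
eef_pos: [557.4, 47.6, 8.1]
tcp_rot: [3.142, 0.0, 1.582]
ft_force: [-0.6, 0.3, -0.5]
opening: 0.129
t: 18.95
eef_pos: [555.0, 230.5, 129.4]
tcp_rot: [3.14, -0.001, 1.582]
ft_force: [0.2, -0.1, -0.3]
opening: 0.129
t: 19.28
eef_pos: [552.9, 332.6, 127.8]
tcp_rot: [3.141, -0.001, 1.587]
ft_force: [-0.3, -0.1, -1.4]
opening: 0.128
t 19.28 tray [-281.6   -0.9] z 127.8 rot [ 3.1412e+00 -7.0000e-04  1.5869e+00] F [-0.3 -0.1 -1.4] open 0.128
```

View pics/t5.png

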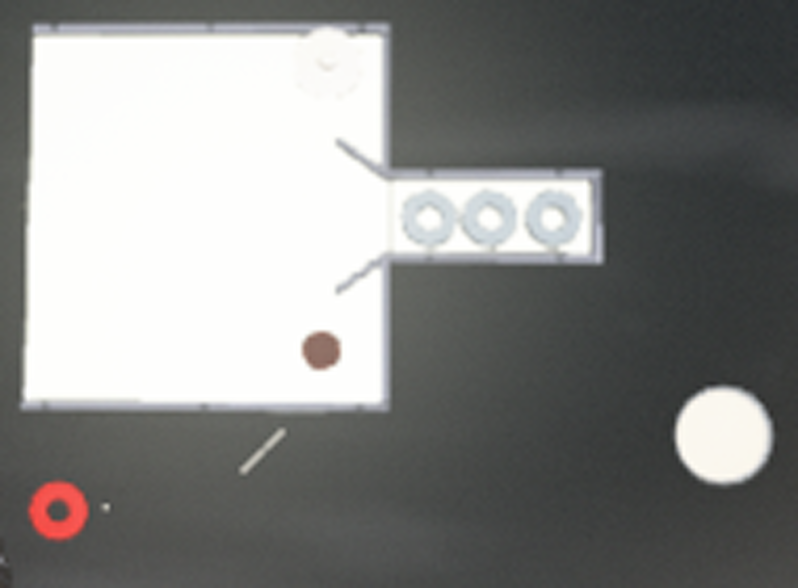

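All three washers lie flat in the slot, at (430,218), (489,218) and (553,218). The last one's edge, at 403 px, is clearly past the gate wall at about 389 px. The crucible (327,62) and stopper (321,350) are where they started.

```bash
python3 -c "
from h import *
print(job_done())"
```

```text
the job is handed in; nothing more can be done
None
```

All three washers lie flat in the slot, and I handed the job in at about 19 s of the 72 s allowed. I pushed them through one at a time with the fingertips: the middle one first, then the one on the crucible side, then the one on the stopper side. Each waiting washer stayed back on the open part of the tray.

- **Washers:** the last top picture shows them in a row. The trailing washer's edge is about 8 mm past the gate wall.
- **Other things:** the crucible and stopper are at their starting positions in that picture. The petri dish looked undisturbed, and the arm never worked near it. The weighing bottle was outside that last picture, so I did not re-check it; the arm never went near it at table height.
- **Forces:** readings at the end of each move stayed under about 2 N while pushing. One reading of about 7 N came from the arm braking in free air.
- **Slip:** one retreat command was mistyped with a 25 mm downward row. It never ran; the clock and pose were unchanged, and I retyped it correctly.

I viewed 10 pictures, the whole picture budget.

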